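# Swing the pH electrode over to the waste beaker and lower it for rinsing

### The job

Put the pH electrode in position for rinsing: with one finger, push the electrode stand's arm round until the electrode hangs over the middle of the open white waste beaker, then push down on the arm until the electrode's tip is about halfway down inside the beaker, clear of the bottom. Push gently and only on the stand's arm: never touch the electrode or let it knock against anything, pinch nothing, and leave the beaker and everything else standing where it is.

Things in the scene. Friction and masses are not known exactly. Their poses are not given: they have to be found in the camera images.
- post (a point): Top of the electrode stand's upright steel rod (12 mm thick, on the axis that the arm swings about), 340 mm above the bench. The rod stands on a fixed grey round base, 150 mm across. This point's axes turn with the base and have no other meaning. A low bench meter stands beyond it.
- swing (a joint): Angle (rad) of the stand's arm about the rod, range -1.75 to 1.75, positive anticlockwise seen from above; 0 is the middle of its swing, where the arm points more or less towards the robot, over a stirrer. It has a stiff friction joint (about 0.12 N m) and stays where it is left.
- lift (a joint): How far (m) the sleeve that carries the arm has slid down the rod: 0 at the top, 0.085 on the black stop collar. Friction holds it at any height; pushing it down takes about 5 N.
- bar: The stand's arm: a level grey plastic bar, 22 mm wide, 14 mm thick, from the rod's sleeve to a round holder head (40 mm across, 24 mm high) that carries the electrode 200 mm from the rod's axis. Origin on the rod's axis, 46 mm below the bar's top face; the arm points along its own -x; the bar is straight and free from 30 to 178 mm out.
- bar_top (a point): Point in the middle of the bar's top face, 120 mm from the rod's axis: 274 mm above the bench at lift 0. The bar's underside is 14 mm below it. At the bar's root a 32 mm hub surrounds the rod, rising 10 mm above the bar.
- electrode: The pH electrode, fixed upright in the holder head: 12 mm shaft hanging below the arm (13 mm guard at its foot), 17 mm black head rising to 53 mm above the bar's top face. It must not be touched. Origin on its axis, 95 mm above its tip.
- tip (a point): The lowest point of the electrode, 200 mm from the rod's axis: 133 mm above the bench at lift 0, 20 mm above the beaker's rim.
- beaker: The waste beaker: empty white plastic, open at the top, loose, 82 mm across its rim (inside 77 mm), 110 mm high, floor 4 mm thick, with a small pouring lip; about 110 g. Origin at the centre of its underside, z up. It stands on a 3 mm black rubber mat, within about 4 mm of the circle on which the electrode swings, to one side of the stirrer or the other.
- jar: Bystander: closed amber glass jar with a black lid and a paper label, 68 mm across and 98 mm high, loose, on a like mat on the other side of the stirrer, also under the electrode's circle. Origin at the centre of its underside.
- stirrer: Bystander, fixed: grey magnetic stirrer, 150 by 130 mm and 58 mm high with its steel plate, under the middle of the arm's swing. Its origin is on the rod's axis at bench height; its plate's centre lies 200 mm along its own -x.
- wash_bottle: Bystander: white squeeze bottle with red cap, 72 mm across, 172 mm high and a bent spout up to 215 mm; loose. Origin at the centre of its underside.
- buffer: Bystander: small white bottle with a blue cap, 54 mm across, 110 mm high; loose. Origin at the centre of its underside.
Not all that is in view belongs to the job. What is shaped like the beaker but red is not meant.

How it is judged:
On the way:
1. the electrode hangs over the beaker (tip within 20 mm of its middle, above the rim) (horizontal distance between tip and beaker below 0.02 m and z of tip in the frame of beaker above 0.11 m), for 0.2 s.
At the end, for the whole second after the job is handed in: The electrode's tip is inside the beaker, within 20 mm of its middle and 30 to 80 mm above its underside (halfway is 55 mm); arm and beaker at rest, the beaker upright and within 15 mm of where it stood (horizontal distance between tip and beaker below 0.02 m and z of tip in the frame of beaker between 0.03 and 0.08 m and angle between beaker's own z axis and vertical below 0.05 rad and distance of beaker from where it was at the start of the episode below 0.015 m and linear speed of beaker below 0.01 m/s and velocity of joint swing between -0.02 and 0.02 rad/s and velocity of joint lift between -0.005 and 0.005 m/s); the robot touches nothing.
It fails at once if the electrode is touched or knocks against something (over 0.5 N) (contact force between electrode and anything else above 0.5 N).
It fails at once if the arm is pinched or pushed roughly (over 25 N) (contact force between the fingers and bar above 25 N).
It fails at once if the beaker is lifted, shoved over 15 mm or tipped (distance of beaker from where it was at the start of the episode above 0.015 m or angle between beaker's own z axis and vertical above 0.2 rad).
It fails at once if the jar is lifted, shoved or tipped (distance of jar from where it was at the start of the episode above 0.015 m or angle between jar's own z axis and vertical above 0.2 rad).
It fails at once if the wash bottle or the small bottle is lifted, shoved or tipped (distance of any of wash_bottle, buffer from where it was at the start of the episode above 0.015 m or angle between any of wash_bottle, buffer's own z axis and vertical above 0.2 rad).
It also fails if it takes over 48 s, if anything falls off the work surface, if the arm or the gripper's body presses on something with over 40 N, if the wrist force passes 120 N, or if a joint passes its speed limit or range.

### The arm

A 7-joint arm with a two-finger parallel gripper is mounted at the origin on the work surface. World frame = base frame: x ahead of the robot, y to its left, z up, the work surface at z = 0. Lengths are in m, angles in rad, forces in N, time in s.
With the tool pointing down it reaches from about 0.35 to 0.9 m from the base axis. Payload 7.2 kg.
Tool frame: the origin (TCP) lies at the very end of the fingers, on their centre line; the grasp point (between the pads) lies behind it (manip.grasp_offset is the z of the grasp point in the tool frame, in m); z points along the fingers, y is the line along which they close (so a half turn about z gives the same grasp; the last joint's range is limited). The gripper opens to 85 mm and grips with 20 to 120 N. Pads are 22 mm wide; open, the fingers measure 114 mm over their backs; the gripper's body (76 mm by 85 mm) begins 54 mm behind the grasp point. The pads swing forward as they close: fully open they stand 13 mm farther back than shut.
Start: joints at [1.276, 0.411, -0.013, 1.596, 0.006, 1.134, -0.082], TCP at [0.141, -0.609, 0.198] pointing down, gripper open.
Joint ranges: [-2.95, 2.95], [-0.29, 1.99], [-1.47, 1.44], [0.14, 2.54], [-1.03, 4.17], [0.13, 1.85], [-2.86, 2.86]. Speed limits (rad/s): [2.39, 2.39, 3.01, 3.01, 3.14, 3.14, 3.14].

### API

Orientations are given as a rotation vector (axis times angle).
In Python, from workcell import manip, vision gives the robot as it stands. The module is installed in compiled form; this text tells all that it offers.
- The arm moves only by the tool apply_moves, never from a script. Its argument "steps" is a list of rows, each an object with "jaw": the opening, from 0 (shut) to 1 (fully open); "delta_pos": the shift along the tool's x, y, z in mm, a list of three; "dr": the turn, a rotation vector about the tool's x, y, z in degrees, a list of three. In form: [{"jaw": jaw, "delta_pos": [x, y, z], "dr": [wx, wy, wz]}, ...]. A call has 1 to 12 rows; each row is the pose to reach, as a shift and turn from the pose commanded when the call began, along the tool's axes at that moment; what a row does not reach only later rows make up. A row lasts 1/8 s, in which the tool goes at most 62.5 mm and 10.7 degrees, less where a joint would pass 70% of its speed; a pose out of reach is approached as far as the arm can. A call with a gripper value outside its range is refused whole. The fingers move at their own pace and stop on an object; "grip_force" is the grip in N (left out, the last holds). Time passes only in rows, so rows that repeat a pose let the fingers close. It gives the time, the measured TCP pose, the force, the opening and the grip force at its end, in the units of the state.
- manip.get_obs(): the state, without advancing time (a new reading comes with each control period).
- vision.read_camera(name): name is "scene" or "top"; returns the picture (400x640x3 uint8, red, green, blue); there is no depth.
- vision.camera_info(name): a dict with "camera_matrix" (3x3 intrinsics, pixels), "eye" and "rotation" of the camera in the world. Camera axes: x right, y down, z forward; pixel columns grow to the right and rows downward; lengths in m; the calibration is good to about 2 mm. A picture is of the moment at which its call begins. camera_info takes no time and is no camera call.
- manip.finish_job(): hands the job in; it is judged then, once.
The state is a dict: "t": time; "qpos": joint angles; "joint_vel": joint speeds; "joint_efforts": joint torques, N m; "ee_pos": TCP position; "tool_rot": TCP orientation; "wrist_force": force on the tool from outside, world axes, zero at the start; "wrist_torque": the same for the moment, N m; "grip_width": finger opening in m; "gripper_force": force on a finger pad.
Only numpy, scipy, OpenCV 4.12 (cv2) and the standard library are available. Lean on these libraries where they do the work, as an engineer would, in place of code of your own. Each camera call takes 0.05 s, during which the arm holds its last target. There are 200 camera calls.

## Working session

There is one attempt and no reset: what is moved stays moved. The work goes in short steps, Python scripts to look and compute and a tool call to move; the robot and the scene stay as the last step left them, time stands still between calls to the robot, and variables do not carry over. Pictures are saved under pics/ and viewed, at most 10 in all, crops included, and the job is handed in when it is done.

Besides the shell and the picture viewer there is one more tool, called after "Request:" as name(argument=value, ...) on one line, values as JSON. apply_moves: Moves the arm, as the interface text tells. Its arguments: {"type":"object","properties":{"steps":{"type":"array","items":{"type":"object","properties":{"jaw":{"type":"number"},"delta_pos":{"type":"array","items":{"type":"number"}},"dr":{"type":"array","items":{"type":"number"}}}}},"grip_force":{"type":"number"}},"required":["steps"]}

```bash
mkdir -p pics; python3 - <<'E'
from workcell import manip, vision
import cv2
for n in ("scene","top"):
    im=vision.read_camera(n); cv2.imwrite(f"pics/{n}0.png",im[:,:,::-1])
    i=vision.camera_info(n); print(n,i)
o=manip.get_obs(); print(o, manip.grasp_offset)
E
```

```text
scene {'camera_matrix': array([[407.14374415,   0.        , 316.50535501],
       [  0.        , 407.14374415, 197.65452924],
       [  0.        ,   0.        ,   1.        ]]), 'eye': array([1.4078814 , 0.59125223, 0.9506332 ]), 'rotation': array([-1.17992894, -2.15755873,  1.1200753 ])}
top {'camera_matrix': array([[482.89056502,   0.        , 316.14073431],
       [  0.        , 482.89056502, 196.27904939],
       [  0.        ,   0.        ,   1.        ]]), 'eye': array([0.35204   , 0.01498573, 1.69862876]), 'rotation': array([-2.16521616,  2.16179275, -0.13291721])}
{'t': 0.1, 'qpos': array([ 1.27576723,  0.41185424, -0.01272629,  1.59695519,  0.00560035,
        1.13428998, -0.08219516]), 'joint_vel': array([-9.46679943e-05, -2.23798353e-03, -4.71739628e-04, -1.30575862e-03,
       -1.34353903e-03, -8.27031218e-04, -1.26027299e-03]), 'joint_efforts': array([ 2.99773877e-03, -6.01833916e+01,  6.84748515e-01, -3.00090802e+01,
        1.41669120e-02,  6.37666686e-03,  4.56526959e-05]), 'ee_pos': array([ 0.14041332, -0.60851856,  0.19701784]), 'tool_rot': array([-3.11996382e+00, -3.55441080e-01,  4.14136744e-04]), 'wrist_force': array([ 0.07287449, -0.22168445, -0.87795112]), 'wrist_torque': array([ 0.00873415, -0.04228653, -0.02884998]), 'gripper_force': 0.0, 'grip_width': 0.08560966041671532} -0.0187
```

View pics/scene0.png

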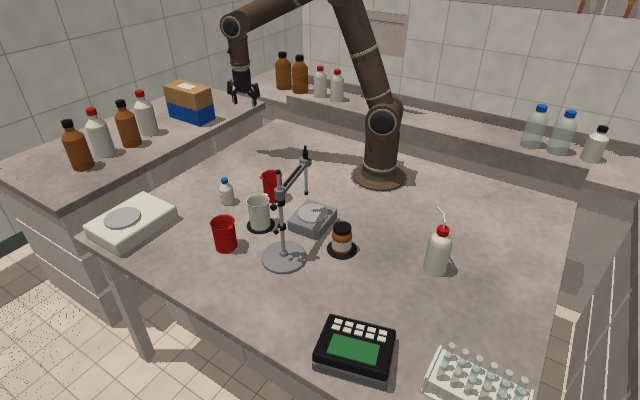

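View pics/top0.png

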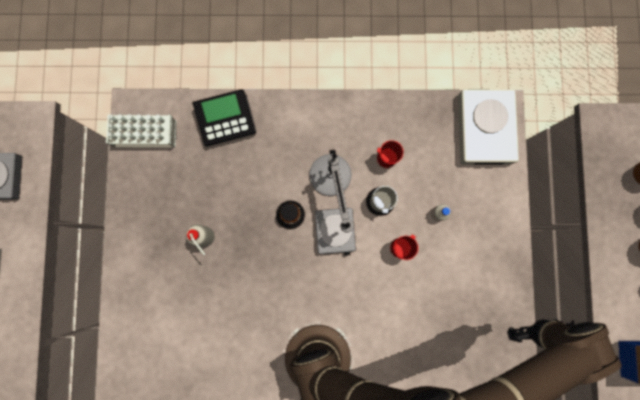

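The scene shows the stand's arm over the stirrer. In the top view the post is at about (334,155), the electrode head at (347,225), the white beaker at (381,201), red cups at (390,153) and (404,247), and the jar at (290,214). The arm has to swing anticlockwise, which is to the right in the top view.

```bash
cat > h.py <<'E'
import numpy as np, cv2
from scipy.spatial.transform import Rotation as R
from workcell import manip, vision
def cam(n):
    i=vision.camera_info(n); return np.array(i["camera_matrix"]),np.array(i["eye"]),R.from_rotvec(i["rotation"]).as_matrix()
def ray(n,u,v,z):
    K,e,M=cam(n); d=M@np.linalg.inv(K)@np.array([u,v,1.]); return e+d*(z-e[2])/d[2]
def proj(n,p):
    K,e,M=cam(n); q=K@M.T@(np.asarray(p)-e); return q[:2]/q[2]
E
python3 - <<'E'
from h import *
t=cv2.imread("pics/top0.png"); s=cv2.imread("pics/scene0.png")
a=cv2.resize(t[130:265,270:460],None,fx=4.2,fy=4.2,interpolation=cv2.INTER_CUBIC)
cv2.imwrite("pics/topc.png",a)
b=cv2.resize(s[140:280,200:370],None,fx=4.2,fy=4.2,interpolation=cv2.INTER_CUBIC)
cv2.imwrite("pics/scenec.png",b)
for nm,u,v,z in [("post",334,155,.34),("base",330,174,.02),("elecTop",347,225,.327),("beaker rim",381,201,.113),("jar",290,214,.101),("redA",390,153,.11),("redB",404,247,.11),("buffer",445,213,.11)]:
    print(nm,ray("top",u,v,z).round(3))
E
```

```text
post [ 0.631 -0.043  0.34 ]
base [ 0.629 -0.043  0.02 ]
elecTop [ 0.432 -0.08   0.327]
beaker rim [ 0.524 -0.208  0.113]
jar [0.481 0.093 0.101]
redA [ 0.686 -0.241  0.11 ]
redB [ 0.372 -0.282  0.11 ]
buffer [ 0.484 -0.419  0.11 ]
```

View pics/topc.png

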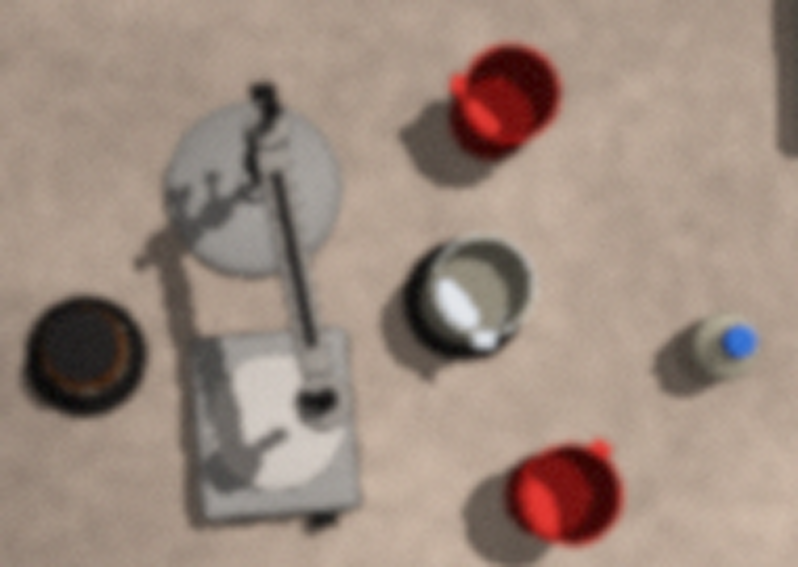

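View pics/scenec.png

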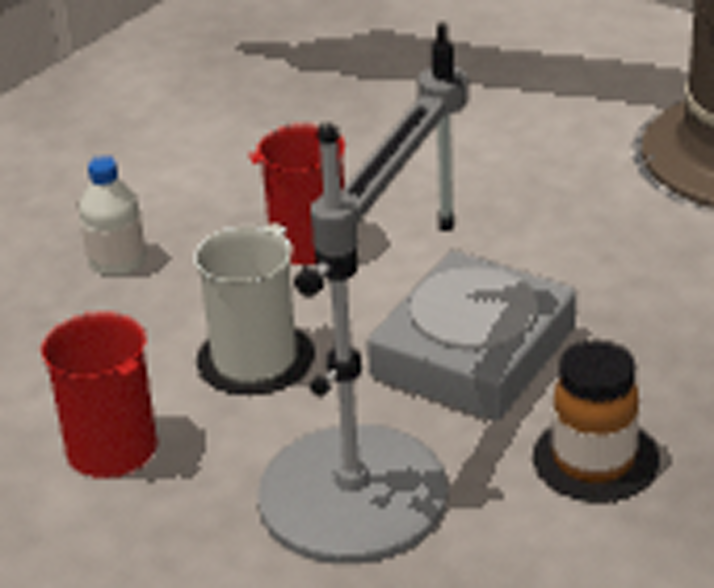

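The top crop shows the base centred at about (252,187), the beaker rim at (481,291) with radius 53, and the electrode head at (315,402). The scene crop shows the rim centred at about (244,255), the rod top at (328,131), the electrode top at (442,30) and its tip at (446,228).

```bash
python3 - <<'E'
from h import *
T=lambda u,v:(270+u/4.2,130+v/4.2); S=lambda u,v:(200+u/4.2,140+v/4.2)
def tri(a,b):
    A=[];c=[]
    for n,p in(("top",a),("scene",b)):
        K,e,M=cam(n); d=M@np.linalg.inv(K)@np.array([*p,1.]); d/=np.linalg.norm(d); P=np.eye(3)-np.outer(d,d); A.append(P); c.append(P@e)
    return np.linalg.lstsq(np.vstack(A),np.hstack(c),rcond=None)[0].round(3)
print("base",ray("top",*T(252,187),.01).round(4),ray("scene",*S(353,490),.012).round(4))
print("post scene",ray("scene",*S(328,129),.34).round(4))
print("rim",ray("top",*T(481,291),.113).round(4),ray("scene",*S(244,255),.113).round(4))
print("elec",ray("top",*T(318,402),.327).round(4),ray("scene",*S(442,27),.327).round(4),tri(T(318,402),S(442,27)))
print("tip",ray("scene",*S(446,229),.133).round(4))
p=ray("top",*T(252,187),.01); print("post top proj",(proj("top",[p[0],p[1],.34])-[270,130])*4.2)
# beaker rim by hough
g=cv2.cvtColor(cv2.imread("pics/top0.png"),cv2.COLOR_BGR2GRAY)[130:265,270:460]
g=cv2.resize(g,None,fx=4,fy=4,interpolation=cv2.INTER_CUBIC)
c=cv2.HoughCircles(g,cv2.HOUGH_GRADIENT,1.5,60,param1=80,param2=30,minRadius=44,maxRadius=100)
for x,y,r in c[0]: print(270+x/4,130+y/4,r/4,ray("top",270+x/4,130+y/4,.113).round(4))
E
```

```text
base [ 0.6287 -0.0431  0.01  ] [ 0.638  -0.0388  0.012 ]
post scene [ 0.631  -0.0442  0.34  ]
rim [ 0.5293 -0.2197  0.113 ] [ 0.5416 -0.2175  0.113 ]
elec [ 0.4296 -0.0765  0.327 ] [ 0.4481 -0.0745  0.327 ] [ 0.432 -0.081  0.318]
tip [ 0.4426 -0.0791  0.133 ]
post top proj [268.48339757 108.66511164]
290.4375 214.9375 14.225 [0.4769 0.0909 0.113 ]
380.8125 201.4375 14.7125 [ 0.5221 -0.2073  0.113 ]
403.6875 247.5625 12.7625 [ 0.3706 -0.2799  0.113 ]
391.6875 152.6875 11.7125 [ 0.6862 -0.2461  0.113 ]
324.5625 205.1875 21.4625 [ 0.5093 -0.0214  0.113 ]
323.4375 232.5625 23.1125 [ 0.4192 -0.0176  0.113 ]
342.9375 243.8125 11.75 [ 0.3825 -0.0814  0.113 ]
344.4375 216.4375 21.05 [ 0.4722 -0.0868  0.113 ]
356.0625 192.8125 17.3375 [ 0.5507 -0.1257  0.113 ]
```

```bash
cat >> h.py <<'E'
POST=np.array([.630,-.0435])
def pol(th,r,off):  # point on arm at swing th (from world -x), radius r, off mm to the pushing side
    return POST-r*np.array([np.cos(th),np.sin(th)])-off*np.array([np.sin(th),-np.cos(th)])
def delta(xy,z,yaw,base=None):
    """rows in tool axes relative to base pose (pos, R); default measured"""
    o=manip.get_obs(); p,M=base or (o["ee_pos"],R.from_rotvec(o["tool_rot"]).as_matrix())
    G=np.array([[np.cos(yaw),np.sin(yaw),0],[np.sin(yaw),-np.cos(yaw),0],[0,0,-1]])
    return (M.T@(np.array([*xy,z])-p)*1e3).round(1).tolist(), np.degrees(R.from_matrix(M.T@G).as_rotvec()).round(1).tolist()
E
python3 - <<'E'
from h import *
o=manip.get_obs()
print(delta(o["ee_pos"][:2],.42,.175)); xy=pol(.175,.115,.045); print(xy,delta(xy,.42,.175),delta(xy,.255,.175))
E
```

```text
([-0.0, -0.3, -223.0], [-0.1, 0.0, 3.0])
[ 0.50892158 -0.01920974] ([491.6, -491.6, -222.3], [-0.1, 0.0, 3.0]) ([491.6, -491.4, -57.3], [-0.1, 0.0, 3.0])
```

Request:
apply_moves(steps=[{"jaw": 0,"delta_pos": [0,0,-55],"dr": [0,0,3]},{"jaw": 0,"delta_pos": [0,0,-110],"dr": [0,0,3]},{"jaw": 0,"delta_pos": [0,0,-165],"dr": [0,0,3]},{"jaw": 0,"delta_pos": [20,-20,-220],"dr": [0,0,3]},{"jaw": 0,"delta_pos": [60,-60,-222],"dr": [0,0,3]},{"jaw": 0,"delta_pos": [100,-100,-222],"dr": [0,0,3]},{"jaw": 0,"delta_pos": [140,-140,-222],"dr": [0,0,3]},{"jaw": 0,"delta_pos": [180,-180,-222],"dr": [0,0,3]},{"jaw": 0,"delta_pos": [220,-220,-222],"dr": [0,0,3]},{"jaw": 0,"delta_pos": [260,-260,-222],"dr": [0,0,3]},{"jaw": 0,"delta_pos": [300,-300,-222],"dr": [0,0,3]},{"jaw": 0,"delta_pos": [340,-340,-222],"dr": [0,0,3]}])

```text
t: 1.6
ee_pos: [0.3958, -0.1995, 0.4197]
tool_rot: [3.129, 0.273, -0.0]
wrist_force: [0.5, -0.8, 0.3]
grip_width: -0.0001
gripper_force: 0.0
```

Request:
apply_moves(steps=[{"jaw": 0,"delta_pos": [40,-40,0],"dr": [0,0,0]},{"jaw": 0,"delta_pos": [80,-80,0],"dr": [0,0,0]},{"jaw": 0,"delta_pos": [120,-120,0],"dr": [0,0,0]},{"jaw": 0,"delta_pos": [144,-159,0],"dr": [0,0,0]},{"jaw": 0,"delta_pos": [144,-159,0],"dr": [0,0,0]},{"jaw": 0,"delta_pos": [144,-159,0],"dr": [0,0,0]}])

```text
t: 2.35
ee_pos: [0.5094, -0.0203, 0.4194]
tool_rot: [3.129, 0.274, -0.002]
wrist_force: [0.3, -0.9, 0.2]
grip_width: 0.0001
gripper_force: 0.0
```

```bash
python3 - <<'E'
from h import *
o=manip.get_obs(); print(o["t"],o["ee_pos"],o["tool_rot"],o["grip_width"],o["wrist_force"],o["qpos"])
xy=pol(.175,.115,.045); print(xy,delta(xy,.42,.175),delta(xy,.255,.175))
im=vision.read_camera("top"); cv2.imwrite("pics/top1.png",im[:,:,::-1])
im=vision.read_camera("scene"); cv2.imwrite("pics/scene1.png",im[:,:,::-1])
a=cv2.imread("pics/top1.png")[100:300,200:480]; b=cv2.imread("pics/scene1.png")[80:280,180:460]
cv2.imwrite("pics/both1.png",cv2.resize(np.vstack([a,b]),None,fx=1.5,fy=1.5,interpolation=cv2.INTER_CUBIC))
E
```

```text
2.35 [ 0.50936008 -0.02027983  0.41937744] [ 3.12933069e+00  2.73503765e-01 -1.50024994e-03] 6.638171521098581e-05 [ 0.31605193 -0.86439777  0.20864631] [ 0.45914414  0.15046193 -0.59710407  1.4608556   0.08467489  1.55703547
 -1.53037727]
[ 0.50892158 -0.01920974] ([-0.2, -1.1, -0.6], [0.0, 0.1, -0.0]) ([-0.1, -1.2, 164.4], [0.0, 0.1, -0.0])
```

View pics/both1.png

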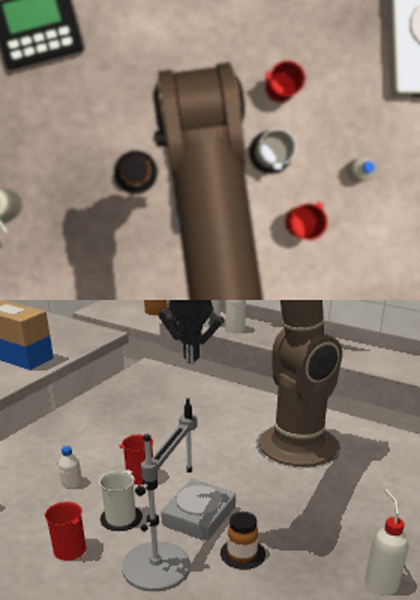

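The arm covers the work in the top view. In the scene view the shut fingers are beside the stand's arm, above it and on its jar side, so I'm descending.

Request:
apply_moves(steps=[{"jaw": 0,"delta_pos": [0,0,30],"dr": [0,0,0]},{"jaw": 0,"delta_pos": [0,0,60],"dr": [0,0,0]},{"jaw": 0,"delta_pos": [0,0,90],"dr": [0,0,0]},{"jaw": 0,"delta_pos": [0,0,115],"dr": [0,0,0]},{"jaw": 0,"delta_pos": [0,0,135],"dr": [0,0,0]},{"jaw": 0,"delta_pos": [0,0,150],"dr": [0,0,0]},{"jaw": 0,"delta_pos": [0,0,162],"dr": [0,0,0]},{"jaw": 0,"delta_pos": [0,0,162],"dr": [0,0,0]}])

```text
t: 3.45
ee_pos: [0.5092, -0.0201, 0.2572]
tool_rot: [-3.13, -0.273, 0.002]
wrist_force: [-0.1, 0.2, 1.1]
grip_width: -0.0001
gripper_force: 0.0
```

```bash
python3 - <<'E'
from h import *
o=manip.get_obs(); print(o["t"],o["ee_pos"],o["wrist_force"],o["qpos"])
im=vision.read_camera("scene"); cv2.imwrite("pics/scene2.png",im[140:280,200:370,::-1].repeat(4,0).repeat(4,1))
# planned arc
for off in (.045,.026): print(off,delta(pol(.175,.115,off),.257,.175))
for th in np.arange(.175,1.05,.07): print(round(th,3),delta(pol(th,.115,.026),.257,th))
E
```

```text
3.45 [ 0.5092183  -0.02005263  0.2572277 ] [-0.08420554  0.20289775  1.0888763 ] [ 0.45431104  0.218621   -0.59876515  1.7569455   0.13105092  1.20707753
 -1.57711096]
0.045 ([-0.6, -0.7, 0.9], [-0.0, 0.0, -0.0])
0.026 ([-0.6, 18.3, 0.9], [-0.0, 0.0, -0.0])
0.175 ([-0.6, 18.3, 0.9], [-0.0, 0.0, -0.0])
0.245 ([-2.1, 26.4, 0.9], [-0.0, 0.0, -4.1])
0.315 ([-3.1, 34.6, 0.9], [-0.0, 0.0, -8.1])
0.385 ([-3.5, 42.8, 0.9], [-0.0, 0.0, -12.1])
0.455 ([-3.3, 51.1, 0.9], [-0.0, 0.0, -16.1])
0.525 ([-2.5, 59.3, 0.9], [-0.0, 0.0, -20.1])
0.595 ([-1.2, 67.4, 0.9], [-0.0, 0.0, -24.1])
0.665 ([0.8, 75.4, 0.9], [-0.0, 0.0, -28.1])
0.735 ([3.2, 83.3, 0.9], [-0.0, 0.0, -32.1])
0.805 ([6.2, 91.0, 0.9], [-0.0, 0.0, -36.1])
0.875 ([9.8, 98.5, 0.9], [-0.0, 0.0, -40.2])
0.945 ([13.8, 105.6, 0.9], [-0.0, 0.0, -44.2])
1.015 ([18.4, 112.5, 0.9], [-0.0, -0.0, -48.2])
```

View pics/scene2.png

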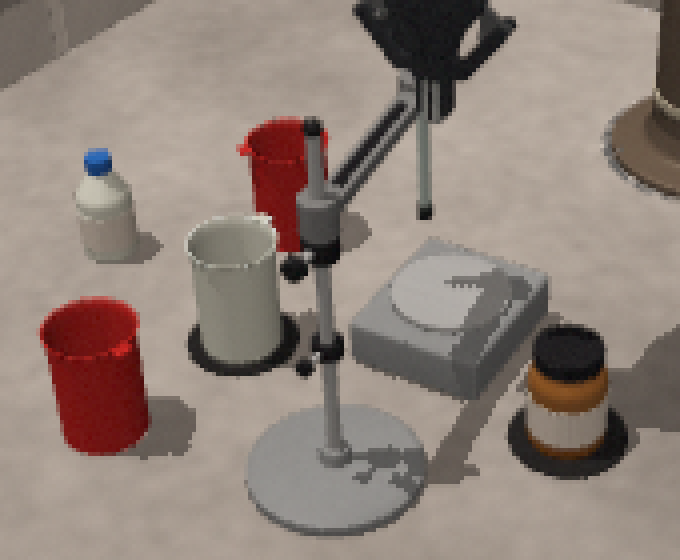

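The fingers are beside the bar on the jar side, level with it and clear of the electrode. I'll push along the arc, the first half slowly.

Request:
apply_moves(steps=[{"jaw": 0,"delta_pos": [0,6,0],"dr": [0,0,0]},{"jaw": 0,"delta_pos": [0,12,0],"dr": [0,0,0]},{"jaw": 0,"delta_pos": [-1,18,0],"dr": [0,0,0]},{"jaw": 0,"delta_pos": [-1,22,0],"dr": [0,0,-2]},{"jaw": 0,"delta_pos": [-2,26,0],"dr": [0,0,-4]},{"jaw": 0,"delta_pos": [-3,31,0],"dr": [0,0,-6]},{"jaw": 0,"delta_pos": [-3,35,0],"dr": [0,0,-8]},{"jaw": 0,"delta_pos": [-3,39,0],"dr": [0,0,-10]},{"jaw": 0,"delta_pos": [-3,43,0],"dr": [0,0,-12]},{"jaw": 0,"delta_pos": [-3,47,0],"dr": [0,0,-14]},{"jaw": 0,"delta_pos": [-3,51,0],"dr": [0,0,-16]},{"jaw": 0,"delta_pos": [-3,51,0],"dr": [0,0,-16]}])

```text
t: 5.0
ee_pos: [0.5155, -0.0711, 0.2578]
tool_rot: [3.061, 0.705, -0.0]
wrist_force: [-0.3, -0.6, -0.1]
grip_width: 0.0004
gripper_force: 0.0
```

```bash
python3 - <<'E'
from h import *
o=manip.get_obs(); print(o["t"],o["ee_pos"],o["wrist_force"],o["qpos"])
im=vision.read_camera("scene"); cv2.imwrite("pics/scene3.png",im[140:280,200:370,::-1].repeat(4,0).repeat(4,1))
for th in np.arange(.455,1.08,.05): print(round(th,3),delta(pol(th,.115,.026),.257,th))
E
```

```text
5.0 [ 0.51549439 -0.07110529  0.25779263] [-0.32044054 -0.6038717  -0.08826239] [ 0.55222557  0.23956261 -0.60728697  1.73316076  0.14511732  1.21395014
 -1.21081333]
0.455 ([-0.1, -0.1, 0.8], [-0.0, -0.0, -0.2])
0.505 ([-1.3, 5.6, 0.8], [-0.0, -0.0, -3.0])
0.555 ([-2.1, 11.5, 0.8], [-0.0, -0.0, -5.9])
0.605 ([-2.7, 17.3, 0.8], [-0.0, -0.0, -8.7])
0.655 ([-2.9, 23.2, 0.8], [-0.0, -0.0, -11.6])
0.705 ([-2.9, 29.1, 0.8], [-0.0, -0.0, -14.5])
0.755 ([-2.6, 35.0, 0.8], [-0.0, -0.0, -17.3])
0.805 ([-2.0, 40.9, 0.8], [-0.0, -0.0, -20.2])
0.855 ([-1.1, 46.7, 0.8], [-0.0, -0.0, -23.1])
0.905 ([0.1, 52.5, 0.8], [-0.0, -0.0, -25.9])
0.955 ([1.6, 58.2, 0.8], [-0.0, -0.0, -28.8])
1.005 ([3.4, 63.8, 0.8], [-0.0, -0.0, -31.7])
1.055 ([5.5, 69.3, 0.8], [-0.0, -0.0, -34.5])
```

View pics/scene3.png

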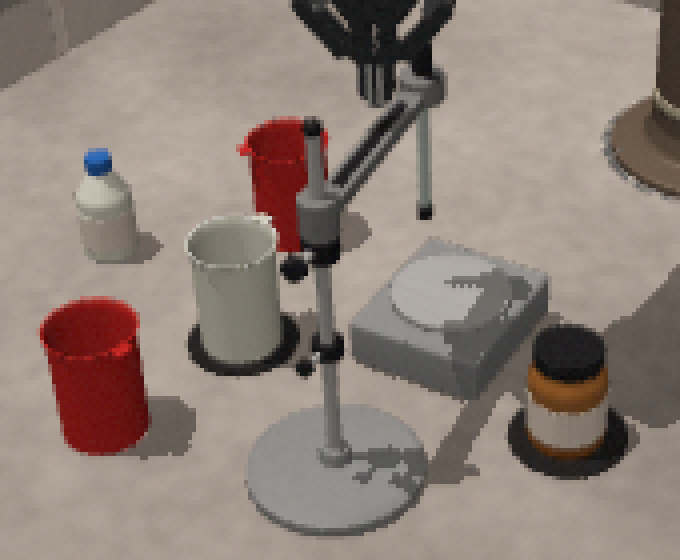

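The arm has not moved, because the fingers seem to have passed over the bar. I'll check the heights by projection.

```bash
python3 - <<'E'
from h import *
f=lambda p:((proj("scene",p)-[200,140])*4).round(0)
o=manip.get_obs()
print("tcp",f(o["ee_pos"]))
for z in(.34,.284,.274,.26): print(z,f([*POST,z]))
for th in(.15,.18):
  for z in (.327,.274,.133): print(th,z,f([*pol(th,.2,0),z]))
  print("bar r115 top",f([*pol(th,.115,0),.274]))
E
```

```text
tcp [379. 137.]
0.34 [314. 123.]
0.284 [319. 187.]
0.274 [319. 199.]
0.26 [320. 214.]
0.15 0.327 [433.  18.]
0.15 0.274 [434.  75.]
0.15 0.133 [437. 214.]
bar r115 top [389. 124.]
0.18 0.327 [426.  17.]
0.18 0.274 [428.  74.]
0.18 0.133 [431. 213.]
bar r115 top [385. 123.]
```

```bash
python3 - <<'E'
from h import *
print("scene1",proj("scene",[.50936,-.0203,.4194]),"scene2 px4",(proj("scene",[.5092,-.02005,.2572])-[200,140])*4)
for z in(.257,.265,.275,.285): print(z,((proj("scene",[.5155,-.0711,z])-[200,140])*4).round(0), ((proj("scene",[.5092,-.02005,z])-[200,140])*4).round(0))
a=cv2.imread("pics/scene1.png")[90:130,285:335]
b=vision.read_camera("scene")[140:190,270:320,::-1]
b=cv2.resize(b,(400,400),interpolation=cv2.INTER_CUBIC);a=cv2.resize(a,(400,320),interpolation=cv2.INTER_CUBIC)
cv2.imwrite("pics/tips.png",np.vstack([a,b])[:600+120][:720])
cv2.imwrite("pics/tips.png",cv2.resize(np.vstack([a,b]),None,fx=.8,fy=.8))
E
```

```text
scene1 [308.15922288 131.50003186] scene2 px4 [436.49736824 152.7133867 ]
0.257 [379. 138.] [437. 153.]
0.265 [379. 130.] [436. 144.]
0.275 [378. 119.] [436. 134.]
0.285 [378. 108.] [436. 123.]
```

View pics/tips.png

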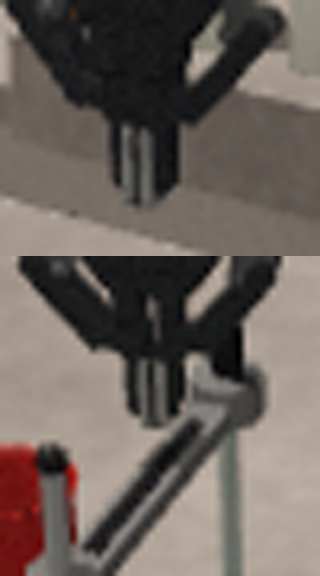

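The image shows the shut fingertips about 30 mm higher than the reported TCP projects, so the fingers really passed over the bar. I'll go back and take the TCP lower, which is safe either way.

```bash
python3 - <<'E'
from h import *
for z in(.27,.228):print(delta(pol(.19,.115,.052),z,.19))
E
```

```text
([17.3, -54.3, -12.2], [-0.0, -0.0, 15.0])
([17.3, -54.3, 29.8], [-0.0, -0.0, 15.0])
```

Request:
apply_moves(steps=[{"jaw": 0,"delta_pos": [0,0,-12],"dr": [0,0,0]},{"jaw": 0,"delta_pos": [6,-18,-12],"dr": [0,0,5]},{"jaw": 0,"delta_pos": [12,-36,-12],"dr": [0,0,10]},{"jaw": 0,"delta_pos": [17,-54,-12],"dr": [0,0,15]},{"jaw": 0,"delta_pos": [17,-54,0],"dr": [0,0,15]},{"jaw": 0,"delta_pos": [17,-54,15],"dr": [0,0,15]},{"jaw": 0,"delta_pos": [17,-54,30],"dr": [0,0,15]},{"jaw": 0,"delta_pos": [17,-54,30],"dr": [0,0,15]}])

```text
t: 6.1
ee_pos: [0.5061, -0.0151, 0.226]
tool_rot: [-3.127, -0.3, 0.005]
wrist_force: [-0.7, -1.1, -0.0]
grip_width: -0.0001
gripper_force: 0.0
```

```bash
python3 - <<'E'
from h import *
o=manip.get_obs(); print(o["t"],o["ee_pos"],o["wrist_force"])
for off in (.052,.026): print(off,delta(pol(.19,.115,off),.228,.19))
for th in np.arange(.19,.5,.05): print(round(th,3),delta(pol(th,.115,.026),.228,th))
im=vision.read_camera("scene")[:,:,::-1]; cv2.imwrite("pics/s4.png",im)
# fingertip lowest dark pixel near projected TCP
u,v=proj("scene",o["ee_pos"]); print("tcp",u,v)
g=im.max(2); 
for c in range(int(u)-8,int(u)+9,2): print(c, g[int(v)-20:int(v)+6,c].tolist())
# electrode guard: dark blob near tip
x,y=proj("scene",[*pol(.19,.2,0),.133]); x,y=int(x),int(y); m=g[y-8:y+6,x-8:x+9]; print(x,y); print(m)
E
```

```text
6.1 [ 0.50610723 -0.01514948  0.22596982] [-0.66372236 -1.08370636 -0.02305347]
0.052 ([1.3, -0.8, -2.0], [-0.1, 0.2, 0.1])
0.026 ([1.3, 25.2, -2.1], [-0.1, 0.2, 0.1])
0.19 ([1.3, 25.2, -2.1], [-0.1, 0.2, 0.1])
0.24 ([0.1, 31.0, -2.1], [-0.1, 0.2, -2.8])
0.29 ([-0.8, 36.8, -2.1], [-0.1, 0.2, -5.6])
0.34 ([-1.4, 42.7, -2.1], [-0.1, 0.2, -8.5])
0.39 ([-1.6, 48.6, -2.1], [-0.1, 0.2, -11.4])
0.44 ([-1.6, 54.5, -2.1], [-0.1, 0.2, -14.2])
0.49 ([-1.3, 60.4, -2.1], [-0.1, 0.2, -17.1])
tcp 311.0831552888076 186.39855836937605
303 [115, 74, 57, 59, 114, 174, 180, 181, 185, 188, 189, 186, 187, 186, 184, 181, 180, 181, 183, 179, 176, 176, 178, 181, 180, 176]
305 [32, 42, 102, 108, 109, 109, 110, 111, 109, 110, 111, 110, 114, 115, 113, 113, 115, 116, 115, 115, 116, 117, 117, 115, 117, 89]
307 [26, 26, 27, 82, 67, 68, 77, 74, 71, 67, 92, 112, 111, 133, 137, 139, 137, 125, 125, 126, 124, 120, 124, 117, 93, 57]
309 [26, 25, 23, 26, 28, 23, 26, 22, 27, 28, 24, 28, 41, 176, 184, 182, 180, 181, 180, 179, 178, 180, 178, 176, 177, 177]
311 [27, 28, 28, 47, 84, 88, 90, 90, 88, 94, 95, 96, 100, 131, 178, 
[... 871 characters left out ...]
181 182 181 167 115 106 117 177 176 175 175 176 175 171 171]
 [182 181 181 179 180 126 117 107  93 177 177 176 174 174 173 172 171]
 [181 180 178 178 176 111  89  85  57 151 177 174 174 173 172 174 174]
 [178 178 177 177 176 108  40  37  25 143 176 175 175 175 175 175 175]
 [177 177 177 179 179 109  19  20  17 144 178 179 178 178 177 174 176]
 [176 175 178 178 181 112  22  18  59 173 177 179 179 177 175 174 176]
 [173 174 177 180 183 176 171 168 167 176 176 177 178 177 175 173 176]
 [176 178 178 181 180 181 179 178 177 176 177 178 180 180 179 176 175]
 [182 183 182 180 179 179 180 180 179 178 179 179 181 182 181 178 177]
 [188 187 183 180 179 178 179 179 179 180 180 178 176 179 180 177 176]]
```

The fingertips now sit at about z = 0.255, beside the bar. I'll push along the arc again.

Request:
apply_moves(steps=[{"jaw": 0,"delta_pos": [1,8,2],"dr": [0,0,0]},{"jaw": 0,"delta_pos": [1,16,2],"dr": [0,0,0]},{"jaw": 0,"delta_pos": [1,21,2],"dr": [0,0,0]},{"jaw": 0,"delta_pos": [1,25,2],"dr": [0,0,0]},{"jaw": 0,"delta_pos": [1,28,2],"dr": [0,0,-1]},{"jaw": 0,"delta_pos": [0,31,2],"dr": [0,0,-3]},{"jaw": 0,"delta_pos": [-1,34,2],"dr": [0,0,-4]},{"jaw": 0,"delta_pos": [-1,37,2],"dr": [0,0,-6]},{"jaw": 0,"delta_pos": [-1,40,2],"dr": [0,0,-7]},{"jaw": 0,"delta_pos": [-1,43,2],"dr": [0,0,-9]}])

```text
t: 7.4
ee_pos: [0.5141, -0.0569, 0.2258]
tool_rot: [-3.094, -0.547, 0.001]
wrist_force: [-0.3, 1.3, 0.4]
grip_width: -0.0001
gripper_force: 0.7
```

```bash
cat >> h.py <<'E'
def blob(box,thr=60,n="scene"):
    im=vision.read_camera(n)[:,:,::-1]; cv2.imwrite("pics/last.png",im)
    x0,y0,x1,y1=box; m=(im[y0:y1,x0:x1].max(2)<thr).astype(np.uint8)
    k,l,s,c=cv2.connectedComponentsWithStats(m)
    return [(s[i,:].tolist()[:5],(c[i]+[x0,y0]).round(1).tolist()) for i in range(1,k) if s[i,4]>3]
E
python3 - <<'E'
from h import *
o=manip.get_obs(); print(o["t"],o["ee_pos"],o["wrist_force"])
print(blob((255,170,330,205)))
for th in(.18,.34,.6,.8,1.0):print(th,proj("scene",[*pol(th,.2,0),.136]))
for th in np.arange(.34,1.08,.06): print(round(th,3),delta(pol(th,.115,.026),.226,th))
E
```

```text
7.4 [ 0.51407864 -0.05687852  0.22575371] [-0.31124512  1.29737186  0.42241238]
[([21, 0, 5, 4, 15], [277.6, 171.7]), ([27, 0, 14, 16, 61], [288.7, 176.6]), ([42, 0, 1, 6, 6], [297.0, 172.5]), ([45, 0, 3, 5, 12], [300.8, 171.8]), ([20, 8, 18, 27, 60], [282.7, 196.7]), ([44, 20, 3, 4, 9], [300.2, 191.7])]
0.18 [307.61228572 192.53281361]
0.34 [299.08639975 190.99654504]
0.6 [284.64249339 190.21596958]
0.8 [273.38967627 191.06850539]
1.0 [262.3435057  193.17233044]
0.34 ([-1.2, -0.5, -0.3], [0.0, 0.0, 0.7])
0.4 ([-2.6, 6.4, -0.3], [0.0, 0.0, -2.8])
0.46 ([-3.6, 13.4, -0.3], [0.0, 0.0, -6.2])
0.52 ([-4.2, 20.5, -0.3], [0.0, 0.0, -9.7])
0.58 ([-4.4, 27.6, -0.3], [0.0, 0.0, -13.1])
0.64 ([-4.1, 34.6, -0.3], [0.0, 0.0, -16.5])
0.7 ([-3.4, 41.7, -0.3], [-0.0, 0.0, -20.0])
0.76 ([-2.3, 48.7, -0.3], [-0.0, 0.0, -23.4])
0.82 ([-0.8, 55.6, -0.3], [-0.0, 0.0, -26.9])
0.88 ([1.1, 62.4, -0.3], [-0.0, 0.0, -30.3])
0.94 ([3.4, 69.1, -0.3], [-0.0, 0.0, -33.7])
1.0 ([6.2, 75.6, -0.3], [-0.0, 0.0, -37.2])
1.06 ([9.3, 81.9, -0.3], [-0.0, 0.0, -40.6])
```

The arm moves: the tip blob shifted from column 306.5 to 300. Continuing along the arc.

Request:
apply_moves(steps=[{"jaw": 0,"delta_pos": [-2,3,0],"dr": [0,0,-1]},{"jaw": 0,"delta_pos": [-2,8,0],"dr": [0,0,-3]},{"jaw": 0,"delta_pos": [-3,13,0],"dr": [0,0,-6]},{"jaw": 0,"delta_pos": [-4,18,0],"dr": [0,0,-8]},{"jaw": 0,"delta_pos": [-4,23,0],"dr": [0,0,-11]},{"jaw": 0,"delta_pos": [-4,28,0],"dr": [0,0,-13]},{"jaw": 0,"delta_pos": [-4,33,0],"dr": [0,0,-15]},{"jaw": 0,"delta_pos": [-4,38,0],"dr": [0,0,-18]},{"jaw": 0,"delta_pos": [-3,43,0],"dr": [0,0,-20]},{"jaw": 0,"delta_pos": [-2,48,0],"dr": [0,0,-23]},{"jaw": 0,"delta_pos": [-1,52,0],"dr": [0,0,-25]},{"jaw": 0,"delta_pos": [0,55,0],"dr": [0,0,-27]}])

```text
t: 8.95
ee_pos: [0.533, -0.1089, 0.2257]
tool_rot: [2.88, 1.254, -0.001]
wrist_force: [-1.8, -0.0, 1.6]
grip_width: 0.0001
gripper_force: 0.7
```

```bash
python3 - <<'E'
from h import *
o=manip.get_obs(); print(o["t"],o["ee_pos"],o["wrist_force"],o["qpos"])
for n in("post","el"):pass
b=blob((240,120,330,205)); print(b)
for th in(.7,.75,.8,.85,.9,1.0,1.05,1.1):print(th,proj("scene",[*pol(th,.2,0),.136]),proj("scene",[*pol(th,.2,0),.325]))
for th in np.arange(.8,1.12,.04): print(round(th,3),delta(pol(th,.115,.026),.226,th))
im=cv2.imread("pics/last.png"); cv2.imwrite("pics/s5.png",cv2.resize(im[120:260,200:370],None,fx=4,fy=4))
E
```

```text
8.95 [ 0.53304582 -0.10890587  0.22574425] [-1.82564591 -0.04289064  1.55116917] [ 0.6319596   0.31982366 -0.65249709  1.72396256  0.2092024   1.16858924
 -0.82792988]
[([29, 0, 17, 2, 27], [276.8, 120.4]), ([21, 2, 39, 63, 1085], [279.5, 147.0]), ([42, 47, 1, 7, 7], [282.0, 170.0]), ([32, 70, 2, 4, 5], [272.8, 191.2]), ([35, 72, 10, 13, 44], [281.0, 200.8])]
0.7 [279.00915071 190.48465536] [275.65381048 142.96211992]
0.75 [276.19533489 190.73728804] [272.60715896 143.19237732]
0.8 [273.38967627 191.06850539] [269.56775969 143.49328813]
0.85 [270.59689525 191.4780166 ] [266.54051722 143.86462539]
0.9 [267.82174261 191.96546044] [263.53037473 144.30610828]
1.0 [262.3435057  193.17233044] [257.58139511 145.39809983]
1.05 [259.65011615 193.89065188] [254.65269568 146.04774794]
1.1 [256.99375186 194.68468754] [251.76138289 146.76581179]
0.8 ([-0.5, -2.4, -0.3], [0.0, 0.0, 1.3])
0.84 ([-1.5, 2.2, -0.3], [0.0, 0.0, -1.0])
0.88 ([-2.4, 6.8, -0.3], [0.0, 0.0, -3.3])
0.92 ([-3.1, 11.5, -0.3], [0.0, 0.0, -5.6])
0.96 ([-3.6, 16.2, -0.3], [0.0, 0.0, -7.9])
1.0 ([-3.9, 20.9, -0.3], [0.0, 0.0, -10.2])
1.04 ([-4.0, 25.6, -0.3], [0.0, 0.0, -12.4])
1.08 ([-3.9, 30.3, -0.3], [0.0, 0.0, -14.7])
1.12 ([-3.7, 35.0, -0.3], [0.0, 0.0, -17.0])
```

View pics/s5.png

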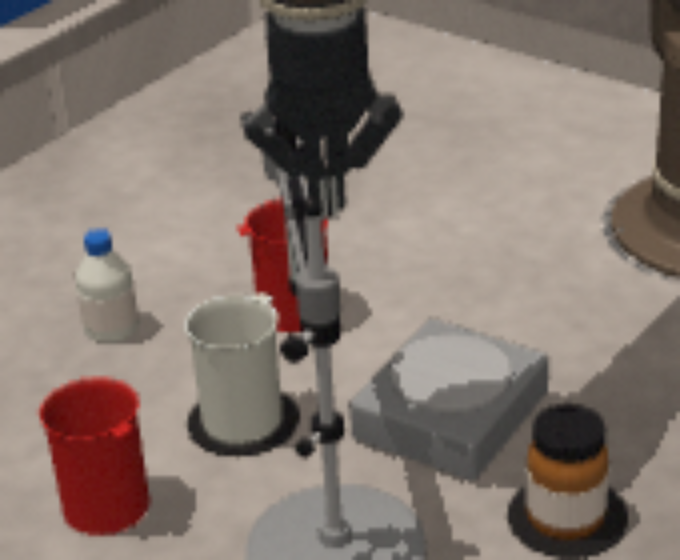

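The arm is at about 0.81 rad and the electrode (tip at 273,191) is clear. The target is about 1.06 rad.

Request:
apply_moves(steps=[{"jaw": 0,"delta_pos": [-1,3,0],"dr": [0,0,-1]},{"jaw": 0,"delta_pos": [-2,7,0],"dr": [0,0,-3]},{"jaw": 0,"delta_pos": [-3,11,0],"dr": [0,0,-5]},{"jaw": 0,"delta_pos": [-4,15,0],"dr": [0,0,-7]},{"jaw": 0,"delta_pos": [-4,19,0],"dr": [0,0,-9]},{"jaw": 0,"delta_pos": [-4,22,0],"dr": [0,0,-11]},{"jaw": 0,"delta_pos": [-4,24,0],"dr": [0,0,-12]},{"jaw": 0,"delta_pos": [-4,26,0],"dr": [0,0,-13]},{"jaw": 0,"delta_pos": [-4,26,0],"dr": [0,0,-13]}])

```text
t: 10.12
ee_pos: [0.5495, -0.1293, 0.2258]
tool_rot: [2.721, 1.571, 0.0]
wrist_force: [-0.3, -0.2, 0.6]
grip_width: -0.0
gripper_force: 0.4
```

```bash
python3 - <<'E'
from h import *
o=manip.get_obs(); print(o["t"],o["ee_pos"],o["wrist_force"])
b=blob((240,130,300,205)); print(b)
for th in np.arange(1.0,1.12,.02): print(round(th,3),delta(pol(th,.115,.026),.226,th))
im=cv2.imread("pics/last.png"); c=cv2.cvtColor(im,cv2.COLOR_BGR2GRAY)[183:198,250:280]; print(c)
t=vision.read_camera("top"); cv2.imwrite("pics/t6.png",t[:,:,::-1])
E
```

```text
10.125 [ 0.54950426 -0.12931272  0.22577389] [-0.26208581 -0.16669199  0.55846356]
[([14, 0, 37, 57, 1020], [271.5, 149.7]), ([20, 63, 3, 3, 8], [261.1, 193.9]), ([35, 62, 10, 13, 45], [280.9, 200.8])]
1.0 ([0.8, -4.6, -0.2], [0.0, -0.0, 2.7])
1.02 ([0.2, -2.3, -0.2], [0.0, -0.0, 1.5])
1.04 ([-0.4, 0.0, -0.2], [0.0, -0.0, 0.4])
1.06 ([-0.9, 2.3, -0.2], [0.0, -0.0, -0.7])
1.08 ([-1.3, 4.6, -0.2], [0.0, -0.0, -1.9])
1.1 ([-1.8, 7.0, -0.2], [0.0, -0.0, -3.0])
1.12 ([-2.1, 9.3, -0.2], [0.0, -0.0, -4.2])
[[171 173 174 172 170 169 170 167 168 137 107 101 107  43  49  49  44  48
   70  83 129 125  40  34  32  61 128 110  98  97]
 [173 174 172 172 170 168 169 167 168 138 107 102 127  40  42  47  49  45
   61  69 106 133  98  33  31  35  92 110 102  97]
 [175 173 171 169 168 168 165 165 165 143 109 102 120  51  39  50  48  49
   45  63  77 129 127  78  32  31  46 108 102  96]
 [173 172 172 171 170 168 167 166 166 146 111 104 113  79  40  51  51  49
   50  47  72  81 131 126  48  77  94 109 103  97]
 [169 170 171 171 171 170 167 163 161 152 112 104 113  83  49  49  49  50
   47  46  60  70 105
[... 580 characters left out ...]
 60  63  47  49  49  51
   49  49  49  49  45  49  75  81  86  86  85  83]
 [164 164 165 165 162 159 160 166 167 164  29  30  23  57 136 171 117  42
   50  49  50  49  47  47  68  78  74  74  74  71]
 [165 165 166 186 187 181 167 157 158 158  24  16  14  72 203 207 202 204
   71  51  47  46  52  48  64  77  76  76  71  68]
 [168 190 163 156 155 156 152 149 152 153  88  22  18  96 145 195 211 125
   57  47  46  45  50  46  61  76  76  75  71  69]
 [157 152 141 139 137 137 136 135 134 137 131 134 137 147 152 170 170 168
   72  48  49  47  49  46  59  75  76  74  71  70]
 [127 131 127 126 123 125 124 127 128 131 132 136 138 141 144 153 158 170
  206  57  45  47  47  44  58  75  75  74  71  68]]
```

Request:
apply_moves(steps=[{"jaw": 0,"delta_pos": [-1,2,0],"dr": [0,0,-1]},{"jaw": 0,"delta_pos": [-1,4,0],"dr": [0,0,-2]},{"jaw": 0,"delta_pos": [-1,5,0],"dr": [0,0,-2]},{"jaw": 0,"delta_pos": [-1,5,0],"dr": [0,0,-2]},{"jaw": 0,"delta_pos": [-1,0,0],"dr": [0,0,-2]},{"jaw": 0,"delta_pos": [-1,-15,0],"dr": [0,0,-2]},{"jaw": 0,"delta_pos": [-1,-25,0],"dr": [0,0,-2]},{"jaw": 0,"delta_pos": [-1,-25,-30],"dr": [0,0,-2]},{"jaw": 0,"delta_pos": [-1,-25,-60],"dr": [0,0,-2]},{"jaw": 0,"delta_pos": [-1,-25,-90],"dr": [0,0,-2]},{"jaw": 0,"delta_pos": [-1,-25,-90],"dr": [0,0,-2]}])

```text
t: 11.6
ee_pos: [0.528, -0.1171, 0.3182]
tool_rot: [2.69, 1.617, 0.004]
wrist_force: [-0.5, 0.0, -0.3]
grip_width: 0.0003
gripper_force: 0.0
```

```bash
python3 - <<'E'
from h import *
o=manip.get_obs(); print(o["t"],o["ee_pos"],o["wrist_force"])
b=blob((235,130,300,205)); print(b)
im=cv2.imread("pics/last.png"); t=vision.read_camera("top")[:,:,::-1]
a=cv2.resize(im[130:225,230:300],None,fx=6,fy=6,interpolation=cv2.INTER_CUBIC); c=cv2.resize(t[150:245,320:420][:, :],None,fx=4,fy=6,interpolation=cv2.INTER_CUBIC)
c=cv2.resize(t[150:245,330:390],None,fx=6,fy=6,interpolation=cv2.INTER_CUBIC)
cv2.imwrite("pics/chk.png",np.hstack([a,c])); print(a.shape,c.shape)
for th in(1.02,1.06,1.1): print(th,proj("scene",[*pol(th,.2,0),.136]))
for z in(.33,.24,.22): print(z,delta(pol(1.065,.12,0),z,1.065))
E
```

```text
11.6 [ 0.5279512  -0.11705759  0.3181864 ] [-0.54021866  0.0470724  -0.30877476]
[([30, 0, 25, 17, 176], [277.3, 135.1]), ([18, 18, 9, 13, 57], [255.5, 155.3]), ([25, 37, 16, 20, 59], [267.6, 176.4]), ([41, 40, 5, 4, 15], [277.6, 171.7]), ([23, 63, 3, 3, 9], [259.0, 194.0]), ([40, 64, 10, 11, 43], [280.7, 201.2])]
(570, 420, 3) (570, 360, 3)
1.02 [261.26202258 193.45052786]
1.06 [259.11572308 194.04342518]
1.1 [256.99375186 194.68468754]
0.33 ([-6.3, 54.4, -14.4], [0.0, 0.0, 1.0])
0.24 ([-6.3, 54.4, 75.6], [0.0, 0.0, 1.0])
0.22 ([-6.3, 54.4, 95.6], [0.0, 0.0, 1.0])
```

View pics/chk.png

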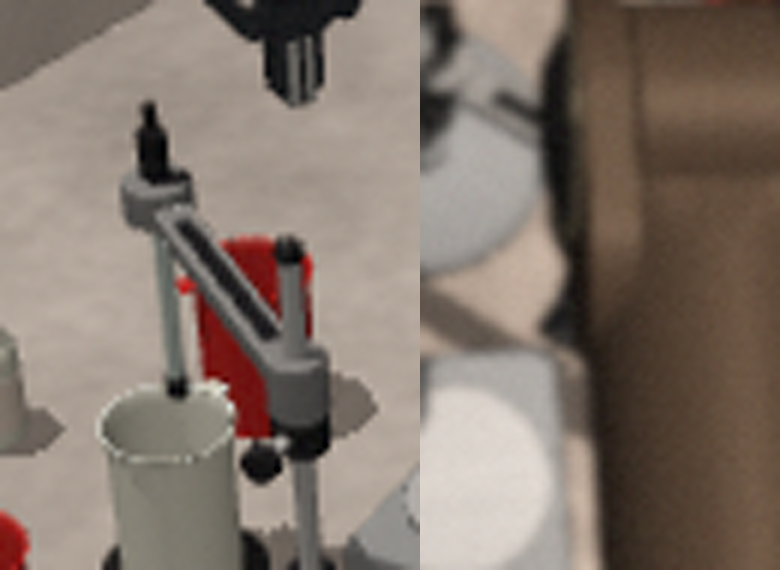

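The electrode hangs over the beaker: tip at crop (177,393), rim centred at about (168,422), so roughly 6 mm off the middle. Next I move the finger over the bar and come down gently.

Request:
apply_moves(steps=[{"jaw": 0,"delta_pos": [0,0,-12],"dr": [0,0,1]},{"jaw": 0,"delta_pos": [-2,20,-12],"dr": [0,0,1]},{"jaw": 0,"delta_pos": [-4,40,-12],"dr": [0,0,1]},{"jaw": 0,"delta_pos": [-6,54,-12],"dr": [0,0,1]},{"jaw": 0,"delta_pos": [-6,54,0],"dr": [0,0,1]},{"jaw": 0,"delta_pos": [-6,54,20],"dr": [0,0,1]},{"jaw": 0,"delta_pos": [-6,54,40],"dr": [0,0,1]},{"jaw": 0,"delta_pos": [-6,54,55],"dr": [0,0,1]},{"jaw": 0,"delta_pos": [-6,54,60],"dr": [0,0,1]},{"jaw": 0,"delta_pos": [-6,54,60],"dr": [0,0,1]}])

```text
t: 12.95
ee_pos: [0.572, -0.1481, 0.2558]
tool_rot: [-2.707, -1.594, 0.0]
wrist_force: [0.4, -0.8, -0.7]
grip_width: 0.0004
gripper_force: 0.0
```

```bash
python3 - <<'E'
from h import *
o=manip.get_obs(); print(o["t"],o["ee_pos"],o["wrist_force"])
print(delta(pol(1.065,.12,0),.245,1.065), blob((235,185,270,205)))
im=cv2.imread("pics/last.png"); u,v=proj("scene",o["ee_pos"]); print(u,v); u,v=int(u),int(v)
print(im.max(2)[v-16:v+8,u-8:u+9])
print("bar top r120",proj("scene",[*pol(1.065,.12,0),.274]))
E
```

```text
12.95 [ 0.57201783 -0.1480729   0.25580346] [ 0.3641102  -0.78263363 -0.7282703 ]
([-0.4, 0.1, 10.8], [-0.0, -0.0, -0.0]) [([23, 8, 3, 3, 9], [259.0, 194.0])]
264.9299925931991 175.94988565024008
[[ 16  13  21  25  30  26  84  98  25  96  63  29 131 161 160 161 158]
 [ 44  44  46  24  25  29  77  95  42  83  78  29 105 161 163 163 162]
 [127 125  80  21  26  29  70  97  43  78  79  28 103 164 164 162 160]
 [120 116  77  29  25  27  61  96  59  64  94  28 103 166 165 163 162]
 [ 81  78  63  25  22  29  52  97  61  59  95  27  74 167 166 166 165]
 [ 70  99  98  29  26  29  54  97  61  62  97  26  65 168 166 165 164]
 [127 130 130  75  25  29  41  95  60  61  96  78 132 167 165 164 164]
 [135 133 133 108  50  25  39  94  77  44  96 147 166 170 168 168 169]
 [ 89 140 133  72  39  30  77  93  79  39  89 149 169 170 170 172 170]
 [ 77 105 133 101  33  31  63  72 108 101 162 164 167 168 170 171 170]
 [ 87  81 117 132  83  36  37  41  91 139 170 169 151 179 185 185 171]
 [107 118  87 133 127  81  38  35  47 135 167 173 130 148 152 151 150]
 [111 108  74  85 138 129  53  33  23  65 102 118 127 130 130 131 132]
 [110 105  80  74 103 134 126  26  20  23  57  86  93 115 113 116 116]
 [112 106 103 107  80 113  92  48  21  19  28  57  83 111 111 112 113]
 [119 105 100 159  98  83  79  75  46  23  18  29  68  91 112 112 113]
 [120 107 100 155 173  75  59  79  77  31  21  20  30  81  98 112 114]
 [132 106 101 159 190 134  59  64  79  72  18  18  18  56  82  91 114]
 [134 107 102 146 194 190 135  61  71 129  76  32  32  37  85 133 101]
 [139 108 104 136 181 154 113  63  59 130 127  82  34  33  44  97 133]
 [149 109 103 125 178 176 137  95  58  83 138 128  81  34  31  47 133]
 [153 112 105 113 178 179 141  95  74  73  92 134 129  31  32  32  76]
 [162 115 104 116 179 177 143  92  96  91  76 109 136 100  32  32  39]
 [162 115 105 107 178 178 160  92 116 115  78  81 130 131  78  34  31]]
bar top r120 [264.41296727 171.0344702 ]
```

Request:
apply_moves(steps=[{"jaw": 0,"delta_pos": [0,0,3],"dr": [0,0,0]},{"jaw": 0,"delta_pos": [0,0,6],"dr": [0,0,0]},{"jaw": 0,"delta_pos": [0,0,8],"dr": [0,0,0]},{"jaw": 0,"delta_pos": [0,0,10],"dr": [0,0,0]},{"jaw": 0,"delta_pos": [0,0,12],"dr": [0,0,0]},{"jaw": 0,"delta_pos": [0,0,14],"dr": [0,0,0]},{"jaw": 0,"delta_pos": [0,0,16],"dr": [0,0,0]},{"jaw": 0,"delta_pos": [0,0,18],"dr": [0,0,0]},{"jaw": 0,"delta_pos": [0,0,20],"dr": [0,0,0]}])

```text
t: 14.12
ee_pos: [0.5721, -0.1483, 0.2357]
tool_rot: [2.707, 1.594, -0.0]
wrist_force: [-0.2, 0.1, -0.2]
grip_width: -0.0
gripper_force: 0.0
```

```bash
python3 - <<'E'
from h import *
o=manip.get_obs(); print(o["t"],o["ee_pos"],o["wrist_force"])
print(blob((235,130,270,215)))
for z in(.327,.31,.30,.29,.25): print(z,proj("scene",[*pol(1.065,.2,0),z]))
E
```

```text
14.125 [ 0.57211782 -0.14825204  0.23565979] [-0.19946951  0.13254742 -0.20276216]
[([9, 0, 26, 43, 748], [258.9, 147.1]), ([30, 36, 5, 15, 28], [266.6, 174.1]), ([23, 63, 3, 3, 9], [259.0, 194.0])]
0.327 [253.72302465 145.70713453]
0.31 [254.21378161 150.34215064]
0.3 [254.49908859 153.0367684 ]
0.29 [254.78193646 155.7081608 ]
0.25 [255.88936194 166.1673805 ]
```

No contact yet, so I'll continue slowly.

Request:
apply_moves(steps=[{"jaw": 0,"delta_pos": [0,0,1.5],"dr": [0,0,0]},{"jaw": 0,"delta_pos": [0,0,3],"dr": [0,0,0]},{"jaw": 0,"delta_pos": [0,0,4.5],"dr": [0,0,0]},{"jaw": 0,"delta_pos": [0,0,6],"dr": [0,0,0]},{"jaw": 0,"delta_pos": [0,0,7.5],"dr": [0,0,0]},{"jaw": 0,"delta_pos": [0,0,9],"dr": [0,0,0]},{"jaw": 0,"delta_pos": [0,0,10.5],"dr": [0,0,0]},{"jaw": 0,"delta_pos": [0,0,12],"dr": [0,0,0]}])

```text
t: 15.18
ee_pos: [0.5722, -0.1483, 0.2237]
tool_rot: [2.707, 1.594, 0.0]
wrist_force: [-1.3, -3.3, 3.7]
grip_width: -0.0
gripper_force: 2.5
```

```bash
python3 - <<'E'
from h import *
o=manip.get_obs(); print(o["t"],o["ee_pos"],o["wrist_force"])
print(blob((235,130,270,215)))
E
```

```text
15.175 [ 0.57215274 -0.14826523  0.22370533] [-1.25167877 -3.34855532  3.7375799 ]
[([9, 0, 26, 49, 801], [259.1, 149.0]), ([30, 38, 1, 7, 7], [265.0, 171.0]), ([30, 46, 5, 7, 21], [267.2, 178.4]), ([23, 65, 4, 4, 12], [259.3, 196.2])]
```

Contact: the tip dropped about 8 mm at 3.7 N. Continuing down.

Request:
apply_moves(steps=[{"jaw": 0,"delta_pos": [0,0,2],"dr": [0,0,0]},{"jaw": 0,"delta_pos": [0,0,4],"dr": [0,0,0]},{"jaw": 0,"delta_pos": [0,0,6],"dr": [0,0,0]},{"jaw": 0,"delta_pos": [0,0,8],"dr": [0,0,0]},{"jaw": 0,"delta_pos": [0,0,10],"dr": [0,0,0]},{"jaw": 0,"delta_pos": [0,0,12],"dr": [0,0,0]},{"jaw": 0,"delta_pos": [0,0,14],"dr": [0,0,0]},{"jaw": 0,"delta_pos": [0,0,16],"dr": [0,0,0]}])

```text
t: 16.23
ee_pos: [0.5721, -0.1482, 0.2076]
tool_rot: [2.707, 1.594, -0.0]
wrist_force: [-0.2, -2.3, 5.2]
grip_width: 0.0003
gripper_force: 2.5
```

```bash
python3 - <<'E'
from h import *
o=manip.get_obs(); print(o["t"],o["ee_pos"],o["wrist_force"],o["gripper_force"])
print(blob((235,130,300,215)))
for l in(0,.01,.02,.03,.05,.075): print(l,proj("scene",[*pol(1.065,.2,0),.136-l]),proj("scene",[*POST,.22-l]))
E
```

```text
16.225 [ 0.57212332 -0.1482052   0.2076482 ] [-0.24908353 -2.33381851  5.1538015 ] 2.476589069701731
[([10, 0, 37, 54, 1023], [262.5, 153.1]), ([41, 40, 5, 4, 15], [277.6, 171.7]), ([31, 47, 11, 16, 44], [270.2, 185.5]), ([23, 68, 4, 4, 11], [259.9, 199.7]), ([49, 69, 1, 4, 4], [284.0, 200.5]), ([41, 75, 9, 9, 47], [280.8, 209.5]), ([36, 81, 6, 4, 19], [273.6, 212.8])]
0 [258.84909423 194.12094583] [280.85148698 204.38528018]
0.01 [259.09576163 196.45062721] [281.03410652 207.02845396]
0.02 [259.34045127 198.76162938] [281.21503586 209.64716425]
0.03 [259.58318683 201.05417608] [281.39429834 212.24174912]
0.05 [260.06288865 205.58478039] [281.74791406 217.35986401]
0.075 [260.6519318  211.14807283] [282.18095733 223.62758653]
```

The lift is about 24 mm at 5 N, with a slight clockwise drift of 2 mm. I'll go on down with a small +y bias to correct that.

Request:
apply_moves(steps=[{"jaw": 0,"delta_pos": [0,0.5,2],"dr": [0,0,0]},{"jaw": 0,"delta_pos": [0,1,4],"dr": [0,0,0]},{"jaw": 0,"delta_pos": [0,1.5,7],"dr": [0,0,0]},{"jaw": 0,"delta_pos": [0,2,9],"dr": [0,0,0]},{"jaw": 0,"delta_pos": [0,2.5,12],"dr": [0,0,0]},{"jaw": 0,"delta_pos": [0,3,14],"dr": [0,0,0]},{"jaw": 0,"delta_pos": [0,3,17],"dr": [0,0,0]},{"jaw": 0,"delta_pos": [0,3,19],"dr": [0,0,0]},{"jaw": 0,"delta_pos": [0,3,22],"dr": [0,0,0]}])

```text
t: 17.4
ee_pos: [0.5749, -0.1496, 0.1858]
tool_rot: [2.707, 1.594, 0.0]
wrist_force: [-1.3, -1.8, 4.4]
grip_width: -0.0002
gripper_force: 2.5
```

```bash
python3 - <<'E'
from h import *
o=manip.get_obs(); print(o["t"],o["ee_pos"],o["wrist_force"],o["gripper_force"])
print(blob((235,130,300,230)))
im=cv2.imread("pics/last.png"); print(im.max(2)[172:208,245:275:1])
E
```

```text
17.4 [ 0.5748598  -0.1495842   0.18578719] [-1.30314239 -1.84988401  4.37136631] 2.504956307820976
[([13, 0, 25, 7, 95], [260.7, 132.7]), ([10, 6, 37, 50, 1007], [262.5, 159.8]), ([27, 57, 3, 4, 4], [262.8, 188.5]), ([30, 56, 12, 13, 41], [270.5, 192.0]), ([23, 74, 3, 2, 4], [259.2, 204.8]), ([31, 82, 20, 18, 121], [275.6, 219.9]), ([12, 92, 5, 8, 24], [248.7, 226.2]), ([43, 93, 8, 7, 40], [281.9, 226.4])]
[[183 184 179 ...  29  27  71]
 [181 183 184 ...  28  68 109]
 [181 182 181 ... 107 112 121]
 ...
 [174 173 159 ... 182 182 154]
 [174 176 176 ... 180 181 179]
 [176 176 178 ... 179 179 179]]
```

It follows well, with the lift at about 46 mm. The last 26 mm goes straight down.

Request:
apply_moves(steps=[{"jaw": 0,"delta_pos": [0,0,2],"dr": [0,0,0]},{"jaw": 0,"delta_pos": [0,0,5],"dr": [0,0,0]},{"jaw": 0,"delta_pos": [0,0,8],"dr": [0,0,0]},{"jaw": 0,"delta_pos": [0,0.5,11],"dr": [0,0,0]},{"jaw": 0,"delta_pos": [0,0.5,14],"dr": [0,0,0]},{"jaw": 0,"delta_pos": [0,0.5,17],"dr": [0,0,0]},{"jaw": 0,"delta_pos": [0,0.5,20],"dr": [0,0,0]},{"jaw": 0,"delta_pos": [0,0.5,23],"dr": [0,0,0]},{"jaw": 0,"delta_pos": [0,0.5,25],"dr": [0,0,0]},{"jaw": 0,"delta_pos": [0,0.5,25],"dr": [0,0,0]}])

```text
t: 18.7
ee_pos: [0.5752, -0.1497, 0.1606]
tool_rot: [-2.707, -1.594, -0.0]
wrist_force: [-1.8, -1.7, 5.1]
grip_width: -0.0001
gripper_force: 2.1
```

```bash
python3 - <<'E'
from h import *
o=manip.get_obs(); print(o["t"],o["ee_pos"],o["wrist_force"],o["gripper_force"])
E
```

```text
18.7 [ 0.57518465 -0.1497401   0.16064046] [-1.76301649 -1.68600305  5.08960545] 2.1238704957067966
```

Request:
apply_moves(steps=[{"jaw": 0,"delta_pos": [0,0,-4],"dr": [0,0,0]},{"jaw": 0,"delta_pos": [0,0,-15],"dr": [0,0,0]},{"jaw": 0,"delta_pos": [0,0,-40],"dr": [0,0,0]},{"jaw": 0,"delta_pos": [0,0,-80],"dr": [0,0,0]},{"jaw": 0,"delta_pos": [0,0,-120],"dr": [0,0,0]},{"jaw": 0,"delta_pos": [0,0,-160],"dr": [0,0,0]},{"jaw": 0,"delta_pos": [0,-40,-190],"dr": [0,0,0]},{"jaw": 0,"delta_pos": [0,-90,-190],"dr": [0,0,0]},{"jaw": 0,"delta_pos": [0,-140,-190],"dr": [0,0,0]},{"jaw": 0,"delta_pos": [0,-180,-190],"dr": [0,0,0]},{"jaw": 0,"delta_pos": [0,-180,-190],"dr": [0,0,0]}])

```text
t: 20.08
ee_pos: [0.4163, -0.061, 0.3521]
tool_rot: [2.702, 1.595, -0.0]
wrist_force: [0.2, 0.0, 0.0]
grip_width: 0.0001
gripper_force: 0.0
```

```bash
python3 - <<'E'
from h import *
o=manip.get_obs(); print(o["t"],o["ee_pos"],o["wrist_force"],o["joint_vel"].round(3))
print(blob((235,130,300,240)))
im=cv2.imread("pics/last.png").max(2); old=cv2.imread("pics/scene0.png").max(2)
for l in(.065,.07,.075): print(l,[proj("scene",[*pol(th,.2,0),.310-l]).round(1) for th in(1.04,1.08,1.12)],proj("scene",[*pol(1.08,.2,0),.136-l]).round(1))
for r in(186,192,198): print(r,im[r,244:274].tolist())
for r in(212,216,225): print(r,im[r,240:275].tolist(),old[r,240:275].tolist())
E
```

```text
20.075 [ 0.41632403 -0.06103323  0.3520907 ] [0.2216411  0.00976254 0.03522923] [-0.006  0.069  0.027 -0.05   0.043 -0.02  -0.015]
[([19, 37, 8, 13, 46], [255.9, 174.2]), ([41, 40, 5, 4, 15], [277.6, 171.7]), ([25, 56, 17, 20, 60], [268.4, 195.4]), ([12, 80, 39, 24, 260], [270.9, 226.4])]
0.065 [array([257.4, 167.1]), array([255.2, 167.7]), array([253. , 168.3])] [259.6 209.2]
0.07 [array([257.6, 168.4]), array([255.3, 169. ]), array([253.1, 169.6])] [259.8 210.3]
0.075 [array([257.7, 169.6]), array([255.5, 170.2]), array([253.3, 170.9])] [259.9 211.4]
186 [179, 175, 177, 178, 179, 180, 180, 174, 151, 101, 76, 71, 74, 95, 132, 109, 49, 45, 36, 95, 131, 116, 117, 116, 115, 106, 109, 109, 109, 109]
192 [172, 172, 175, 175, 173, 173, 172, 173, 172, 171, 169, 167, 130, 108, 102, 118, 117, 82, 118, 128, 80, 33, 33, 37, 114, 124, 113, 109, 109, 108]
198 [172, 174, 176, 200, 137, 116, 118, 122, 118, 122, 123, 123, 112, 119, 106, 97, 124, 137, 139, 141, 138, 74, 83, 137, 126, 54, 33, 29, 49, 131]
212 [169, 170, 171, 171, 168, 171, 173, 174, 159, 132, 134, 133, 132, 130, 122, 127, 124, 125, 1
[... 251 characters left out ...]
76, 175]
216 [170, 168, 168, 170, 172, 174, 179, 181, 183, 144, 133, 134, 134, 131, 132, 128, 126, 124, 124, 124, 123, 124, 122, 120, 119, 117, 113, 110, 102, 95, 177, 176, 179, 179, 180] [169, 168, 168, 169, 170, 175, 177, 181, 182, 143, 133, 133, 132, 132, 131, 127, 126, 124, 123, 124, 122, 123, 121, 120, 117, 113, 111, 108, 102, 90, 176, 177, 177, 178, 178]
225 [178, 177, 176, 175, 172, 171, 149, 40, 36, 37, 91, 135, 135, 135, 133, 132, 131, 127, 124, 125, 125, 125, 121, 122, 119, 118, 114, 112, 107, 101, 43, 26, 21, 19, 23] [177, 175, 175, 174, 171, 171, 147, 40, 40, 39, 89, 135, 135, 134, 133, 131, 130, 126, 124, 125, 123, 125, 122, 121, 118, 117, 114, 111, 105, 100, 41, 21, 26, 20, 39]
```

The lift is about 71 mm, which puts the tip about 59 mm above the beaker's underside. The shaft lines up with the rim's middle, the beaker's edges are unchanged from the start, and the robot is clear.

```bash
python3 -c "
from workcell import manip
print(manip.finish_job())"
```

```text
the job is handed in; nothing more can be done
None
```

I handed the job in with the electrode inside the white beaker, its tip about 59 mm above the beaker's underside and close to the middle. The beaker is where it stood and the robot is clear; the hand-in returned no verdict.

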